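# Change over the parts trays

## Task

The low rack on the bench has three sliding parts trays side by side, and the empty one has been left standing out. First push the empty tray fully home; then hook a fingertip behind the upright front lip of the tray with the brass hex nuts and draw it out along its rails to the stop, so that the nuts under its hood can be reached. Only push and hook: do not pinch a tray's lip between the fingers, do not lift any of the parts out, and leave the tray with the white tape roll shut and the other things on the bench where they are.

Things in the scene. Friction and masses are not known exactly. Their poses are not given: they have to be found in the camera images.
- rack_plate: fixed base plate of the rack, 180 x 335 x 4 mm, place and yaw vary. Origin: centre of its underside; x points away from the robot along the rails, y across the three bays. A fixed grey hood covers the rear of each bay: top 50 mm above the bench, front edge 110 mm behind the lip of a shut tray
- nut_tray (a joint): slide of the tray with the brass hex nuts along its rails, m: 0 = fully home, grows as it is drawn out, 0.09 = at the outer stop; about 2.5 N friction, no spring, stays where left. Starts 0 to 8 mm out. All trays alike: grey metal, 215 x 90 mm, 108 mm apart in one rack, in any order
- empty_tray (a joint): slide of the empty tray along its rails, m: 0 = fully home, grows as it is drawn out, 0.09 = at the outer stop; about 2.5 N friction, no spring, stays where left. Starts 45 to 70 mm out.
- roll_tray (a joint): slide of the tray with the white tape roll along its rails, m: 0 = fully home, grows as it is drawn out, 0.09 = at the outer stop; about 2.5 N friction, no spring, stays where left. Starts shut and must stay shut.
- nut_lip (a point): inner leaf of the upright front lip of the nut tray (lip 90 mm wide, 8 mm thick). Origin: middle of the top edge of its inner face; x points into the rack, y along the lip, z up; the tray draws out along -x. Behind it (+x) is an empty finger pocket, open above: 56 mm long, 84 mm wide, floor 32 mm below this origin, its other walls 19 mm high
- nut_lip_face (a point): outer leaf of the lip of the nut tray: plain front face, 90 mm wide, 32 mm high, with a blank label holder. Origin: middle of this outer face, 8 mm in front of the inner face; axes as for the inner leaf. Pushing here along +x slides the tray home
- empty_lip (a point): inner leaf of the upright front lip of the empty tray (lip 90 mm wide, 8 mm thick). Origin: middle of the top edge of its inner face; x points into the rack, y along the lip, z up; the tray draws out along -x. Behind it (+x) is an empty finger pocket, open above: 56 mm long, 84 mm wide, floor 32 mm below this origin, its other walls 19 mm high
- empty_lip_face (a point): outer leaf of the lip of the empty tray: plain front face, 90 mm wide, 32 mm high, with a blank label holder. Origin: middle of this outer face, 8 mm in front of the inner face; axes as for the inner leaf. Pushing here along +x slides the tray home
- nut_1_mid (a point): centre of a loose brass hex nut, about 29 x 33 x 16 mm, lying flat in the rear part of the nut tray, in view in front of the hood
- nut_2_mid (a point): centre of a loose brass hex nut, about 29 x 33 x 16 mm, lying flat in the rear part of the nut tray, in view in front of the hood
- nut_3_mid (a point): centre of a loose brass hex nut, about 29 x 33 x 16 mm, lying flat in the rear part of the nut tray, under the hood at the start
- nut_4_mid (a point): centre of a loose brass hex nut, about 29 x 33 x 16 mm, lying flat in the rear part of the nut tray, under the hood at the start
- ptfe_mid (a point): centre of a loose white tape roll, 48 mm across, 14 mm high, lying flat in the tray that stays shut
- cup: bystander: grey lidded cup, 67 mm across, 65 mm high; origin under its centre
- marker: bystander: black pen with red cap, 136 mm long, lying on the bench; origin under its centre
- tape_black: bystander: black tape roll, 68 mm across, 18 mm high; origin under its centre
- lid: bystander: loose blue meter lid, 74 x 65 x 7 mm, lying on the hood of the bay with the white tape roll; origin under its centre

How it is judged:
By the outcome, as a careful person would: the job done as asked, in the order asked, and still so for the second after the job is handed in, with the robot touching nothing.
It also fails if it takes over 45 s, if anything falls off the work surface, if the arm or the gripper's body presses on something with over 40 N, if the wrist force passes 120 N, or if a joint passes its speed limit or range.

## Robot

A 6-joint arm with a two-finger parallel gripper is mounted at the origin on a cart in front of the work surface, level with it; the furniture and walls round the work are solid. World frame = base frame: x ahead of the robot, y to its left, z up, the work surface at z = 0. Lengths are in m, angles in degrees, forces in N, time in s.
With the tool pointing down it reaches from about 0.375 to 0.825 m from the base axis. Payload 5.5 kg.
Tool frame: the origin (TCP) lies at the very end of the fingers, on their centre line; the grasp point (between the pads) lies 19 mm behind it; z points along the fingers, y is the line along which they close (so a half turn about z gives the same grasp; the last joint's range is limited). The gripper opens to 85 mm and grips with 20 to 120 N. Pads are 22 mm wide; open, the fingers measure 114 mm over their backs; the gripper's body (76 mm by 85 mm) begins 54 mm behind the grasp point. The pads swing forward as they close: fully open they stand 13 mm farther back than shut.
Start: joints at [76.089, 17.962, -2.699, 69.339, 0, 90], TCP at [0.144, 0.582, 0.231] pointing down, gripper open.
Joint ranges: [-152.73, 152.73], [-39.44, 99.34], [-58.76, 71.6], [-118.89, 123.64], [-81.53, 83.1], [-180, 180]. Speed limits (degrees/s): [136.94, 136.94, 172.46, 180, 180, 180].

## Interface

Orientations are given as a 3x3 rotation matrix whose columns are the frame's x, y, z axes.
In Python, from rig import env gives the robot as it stands. The module is installed in compiled form; this text tells all that it offers.
- The arm moves only by the shell command python3 -m crank 'ROWS' [FORCE]. ROWS is JSON, a list of rows, each an object with "claw": the opening, from -1 (shut) to 1 (fully open); "travel": the shift along the tool's x, y, z as a fraction of full scale, a list of three; "twist": the turn about the tool's z as a fraction of full scale. In form: [{"claw": claw, "travel": [dx, dy, dz], "twist": twist}, ...]. A call has exactly 8 rows; each row shifts and turns the commanded pose from where the row before left it, along the tool's axes as they then stand; what a row does not reach is not made up. Full scale, the value 1, is 2 cm for a shift and 0.15 rad for a turn. A row lasts 1/8 s, in which the tool goes at most 62.5 mm and 10.7 degrees, less where a joint would pass 70% of its speed; a pose out of reach is approached as far as the arm can. A call with a number of a shift or a turn outside -1 to 1 is refused whole. A call with a gripper value outside its range is refused whole. The fingers move at their own pace and stop on an object; FORCE is the grip in N (left out, the last holds). Time passes only in rows, so rows that do not move let the fingers close, or fill a call up. It gives the time, the measured TCP pose, the force, the opening and the grip force at its end, in the units of the state.
- env.get_state(): the state, without advancing time (a new reading comes with each control period).
- env.capture(name): name is "scene" or "top" or "wrist"; returns a dict with "img" (480x640x3 uint8, red, green, blue), "depth" (480x640 float32, m along the optical axis (not along the pixel's ray), 0 where there is no reading), "fx", "fy", "cx", "cy" (pixels), "R" (3x3) and "t" (3): a world point X has camera coordinates R X + t; the wrist camera has in their place "T_tool_cam" (4x4, takes a point from camera to tool coordinates, whose origin is the TCP and whose axes are the flange's). Camera axes: x right, y down, z forward; pixel columns grow to the right and rows downward; lengths in m; the calibration is good to about 2 mm. A picture is of the moment at which its call begins: read the wrist's pose just before it.
- env.sign_off(): hands the job in; it is judged then, once.
Trained networks look in a picture, given as the dict that the camera call returned (one of the last four; its "shot" number tells which), for a name from the list of things; names that differ only in an ending like _2 or _b are one class to them, and where a whole thing is asked for, a point or a joint stands for the part that bears it (a point fixed in the world has none). Each returns a list of dicts, best first, with "score" (0 to 1); they miss things now and then, are a little off and sometimes report something else, mostly with a low value. They report only what shows in the picture. A call takes as long as a camera call.
- env.boxes_of(label, picture): "point" ([x, y, z] in m, in the coordinates of the camera as it stood for that picture, good to about 4 mm: the middle of the surface that is visible of it).
The state is a dict: "time_s": time; "q": joint angles; "joint_vel": joint speeds; "effort": joint torques, N m; "position": TCP position; "orientation": TCP orientation; "ft_force": force on the tool from outside, world axes, zero at the start; "moment": the same for the moment, N m; "width": opening from 0.0 (shut) to 1.0 (fully open); "finger_force": force on a finger pad.
Only numpy, scipy, OpenCV 4.12 (cv2) and the standard library are available. Lean on these libraries where they do the work, as an engineer would, in place of code of your own. Each camera call takes 0.05 s, during which the arm holds its last target. There are 200 camera calls.

## Working session

There is one attempt and no reset: what is moved stays moved. The work goes in short steps, Python scripts to look and compute and a shell command to move; the robot and the scene stay as the last step left them, time stands still between calls to the robot, and variables do not carry over. Pictures are saved under pics/ and viewed, at most 10 in all, crops included, and the job is handed in when it is done.

```bash
mkdir -p pics
cat > h.py <<'E'
import numpy as np, cv2
from rig import env
def world(c,p):
    return np.array(c["R"]).T@(np.array(p)-np.array(c["t"]))
def cloud(c):
    d=c["depth"];v,u=np.mgrid[:480,:640]
    P=np.stack([(u-c["cx"])/c["fx"]*d,(v-c["cy"])/c["fy"]*d,d],-1)
    return (P-np.array(c["t"]))@np.array(c["R"])
E
python3 - <<'E'
from h import *
np.set_printoptions(precision=4,suppress=True)
s=env.get_state();print(s["position"],np.array(s["orientation"]),s["width"],s["time_s"])
for n in("top","scene"):
    c=env.capture(n);cv2.imwrite(f"pics/{n}0.png",c["img"][:,:,::-1])
    for l in["rack_plate","nut_lip","nut_lip_face","empty_lip","empty_lip_face","nut_1_mid","ptfe_mid","cup","marker","tape_black","lid"]:
        print(n,l,[(round(b["score"],2),world(c,b["point"])) for b in env.boxes_of(l,c)[:4]])
E
```

```text
[0.1441 0.5818 0.2305] [[-0.9707  0.2404 -0.0004]
 [ 0.2404  0.9707 -0.0016]
 [-0.     -0.0017 -1.    ]] 1.0015637490380553 0.0
top rack_plate [(0.69, array([0.612 , 0.0009, 0.0052]))]
top nut_lip [(0.9, array([0.6077, 0.0673, 0.0119])), (0.23, array([0.6499, 0.0345, 0.0289]))]
top nut_lip_face [(0.68, array([0.5983, 0.0594, 0.0121])), (0.54, array([0.623 , 0.3536, 0.0135]))]
top empty_lip [(0.95, array([ 0.5656, -0.1497,  0.0122]))]
top empty_lip_face [(0.96, array([ 0.5583, -0.1503,  0.0121])), (0.47, array([0.6467, 0.0336, 0.0309]))]
top nut_1_mid [(0.44, array([0.6455, 0.0356, 0.0261]))]
top ptfe_mid [(0.72, array([ 0.6364, -0.056 ,  0.0259]))]
top cup [(0.66, array([ 0.6014, -0.3531,  0.0616]))]
top marker [(0.91, array([0.6251, 0.3527, 0.0121])), (0.67, array([0.6475, 0.0392, 0.0275]))]
top tape_black [(0.73, array([ 0.5668, -0.1496,  0.0153])), (0.69, array([0.465 , 0.3718, 0.017 ]))]
top lid [(0.66, array([ 0.7093, -0.0541,  0.056 ]))]
scene rack_plate [(0.75, array([ 0.6119, -0.2129,  0.0028])), (0.21, array([ 0.5614, -0.1437,  0.0077]))]
scene nut_lip [(0.7, array([ 0.5634, -0.1468,  0.0064])), (0.68, array([0.4653, 0.3641, 0.0161])), (0.64, array([0.5999, 0.067 , 0.012 ]))]
scene nut_lip_face [(0.75, array([0.6053, 0.064 , 0.0132]))]
scene empty_lip [(0.72, array([ 0.5643, -0.1497,  0.0099]))]
scene empty_lip_face [(0.74, array([ 0.5643, -0.1451,  0.0104])), (0.66, array([ 0.6112, -0.2099,  0.0031]))]
scene nut_1_mid []
scene ptfe_mid [(0.69, array([ 0.6388, -0.0614,  0.0264])), (0.32, array([0.6492, 0.0344, 0.023 ]))]
scene cup []
scene marker [(0.45, array([0.6229, 0.3434, 0.0124]))]
scene tape_black [(0.68, array([0.4638, 0.367 , 0.014 ]))]
scene lid [(0.66, array([ 0.7114, -0.0592,  0.0524]))]
```

View pics/top0.png

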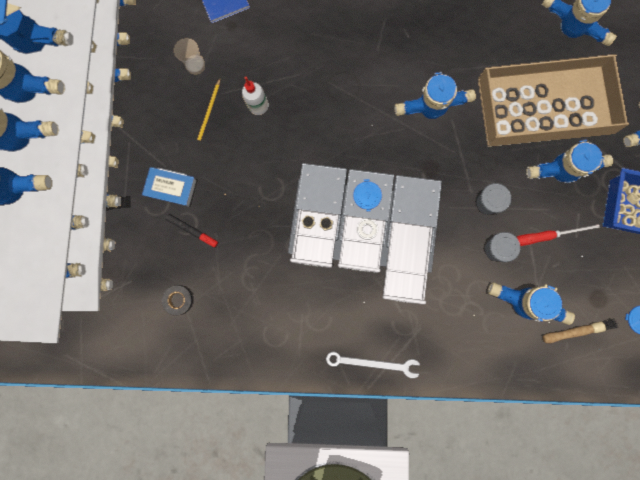

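View pics/scene0.png

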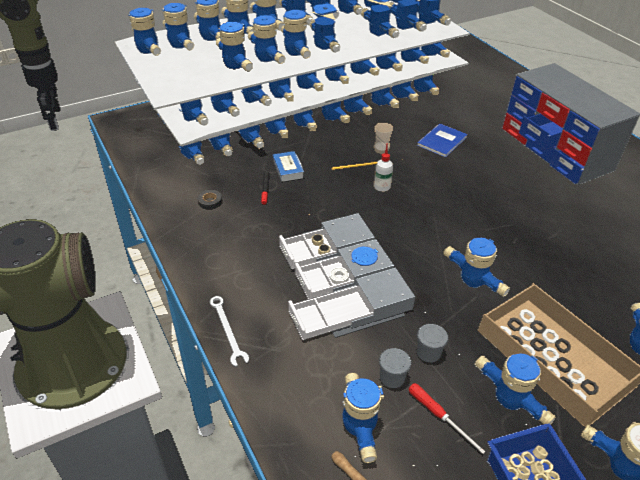

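The top view shows the nut tray on the left (nuts at 308,222 and 326,223; lip ~312,264), the roll tray in the middle (lip ~360,269) and the empty tray standing out on the right (lip ~404,300). The bench in front of the rack is clear apart from a spanner at ~(372,363). Next I'll get the rack geometry from depth.

Run:
```python
from h import *
np.set_printoptions(precision=4,suppress=True)
c=env.capture("top");W=cloud(c)
X=W.reshape(-1,3)
m=(X[:,2]>.044)&(X[:,2]<.054)&(abs(X[:,0]-.72)<.1)&(abs(X[:,1]+.03)<.22)
r=cv2.minAreaRect(X[m][:,:2].astype(np.float32));print("hood",r,np.median(X[m][:,2]));print(cv2.boxPoints(r))
for name,cy in(("nut",.06),("roll",-.05),("empty",-.15)):
    m=(X[:,2]>.028)&(X[:,2]<.046)&(X[:,0]<.625)&(X[:,0]>.42)&(abs(X[:,1]-cy)<.055)
    Q=X[m];print(name,len(Q),Q.mean(0) if len(Q) else'',Q.min(0),Q.max(0))
    print(np.round(Q[::max(1,len(Q)//10)],3).tolist())
i=cv2.resize(c["img"][150:320,280:450],None,fx=3.5,fy=3.5,interpolation=cv2.INTER_CUBIC);cv2.imwrite("pics/crop.png",i[:,:,::-1])
```

```text
hood ((0.7124211192131042, -0.057246699929237366), (0.31743761897087097, 0.10711175203323364), 83.7551498413086) 0.0492743796339548
[[ 0.6419 -0.2092]
 [ 0.7484 -0.2208]
 [ 0.7829  0.0947]
 [ 0.6764  0.1064]]
nut 196 [0.5814 0.0635 0.0356] [0.5478 0.0059 0.028 ] [0.6235 0.1138 0.046 ]
[[0.623, 0.106, 0.03], [0.621, 0.019, 0.03], [0.616, 0.035, 0.032], [0.612, 0.023, 0.029], [0.596, 0.021, 0.029], [0.577, 0.022, 0.037], [0.558, 0.114, 0.043], [0.557, 0.089, 0.042], [0.555, 0.055, 0.044], [0.553, 0.039, 0.045], [0.549, 0.039, 0.04]]
roll 278 [ 0.566  -0.0529  0.035 ] [ 0.4816 -0.1045  0.028 ] [0.6239 0.004  0.046 ]
[[0.623, 0.003, 0.031], [0.61, -0.018, 0.029], [0.606, -0.054, 0.031], [0.603, -0.095, 0.029], [0.575, -0.086, 0.032], [0.552, -0.001, 0.045], [0.548, -0.005, 0.044], [0.546, -0.034, 0.044], [0.547, -0.104, 0.031], [0.538, -0.102, 0.032], [0.49, -0.096, 0.029]]
empty 302 [ 0.5331 -0.1468  0.034 ] [ 0.4727 -0.2033  0.028 ] [ 0.6241 -0.095   0.046 ]
[[0.624, -0.113, 0.03], [0.601, -0.108, 0.031], [0.583, -0.197, 0.029], [0.556, -0.192, 0.03], [0.543, -0.132, 0.03], [0.535, -0.102, 0.031], [0.52, -0.188, 0.03], [0.488, -0.097, 0.045], [0.484, -0.183, 0.028], [0.48, -0.183, 0.031], [0.473, -0.178, 0.045]]
```

View pics/crop.png

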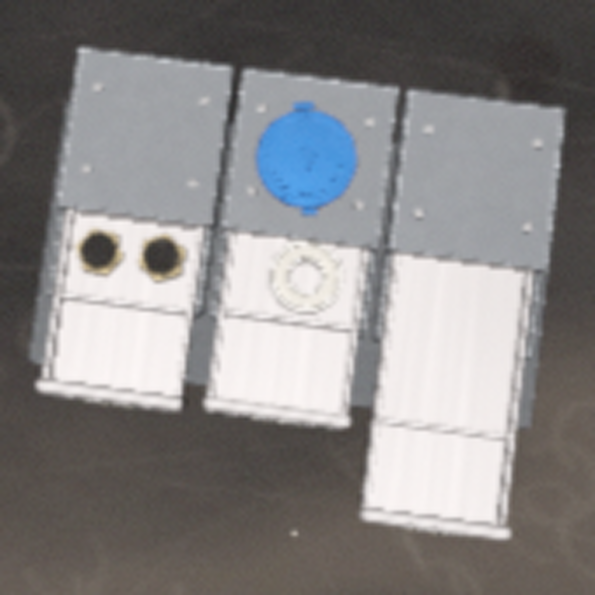

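```bash
cat >> h.py <<'E'
a=np.deg2rad(-6.25);RX=np.array([np.cos(a),np.sin(a)]);RY=np.array([-RX[1],RX[0]])
def rk(p): p=np.asarray(p)[...,:2];return np.stack([p@RX,p@RY],-1)
E
python3 - <<'E'
from h import *
np.set_printoptions(precision=4,suppress=True)
for n in("top","scene"):
    c=env.capture(n);X=cloud(c).reshape(-1,3);r=rk(X);z=X[:,2]
    m=(z>.04)&(z<.055)&(r[:,0]>.6)&(r[:,0]<.8)&(r[:,1]>-.17)&(r[:,1]<.2)
    print("hood",np.percentile(r[m],[1,50,99],axis=0).tolist())
    for t,y in(("nut",.128),("roll",.02),("empty",-.088)):
        m=(z>.036)&(z<.052)&(r[:,0]>.42)&(r[:,0]<.6)&(abs(r[:,1]-y)<.052)
        q=r[m];print(n,t,m.sum(),np.percentile(q,[3,50,97],axis=0).tolist(),"slope",np.polyfit(q[:,1],q[:,0],1)[0],np.median(z[m]))
s=env.get_state();p=s["position"];print("tcp rack",rk(p))
E
```

```text
hood [[0.6622671435035297, -0.13477948622236047], [0.713386250390199, 0.017299697641865508], [0.7661347708455905, 0.17612374752705653]]
top nut 151 [[0.5416993664043868, 0.08595035505258498], [0.5452027095879269, 0.12835137946147887], [0.5494793125177126, 0.17151779584224533]] slope -0.0007799186153222518 0.04606532505527967
top roll 156 [[0.5449670929623985, -0.021534737977490843], [0.548525003017807, 0.020800074359284087], [0.5527994107380741, 0.06379383880523375]] slope 0.0001302993840477977 0.04572181309106363
top empty 153 [[0.48862792707096214, -0.12959644427185069], [0.4922429536926636, -0.08762350390287121], [0.4961358665391455, -0.04357717330228889]] slope -0.0016399848667884745 0.045582732114285776
hood [[0.6636859828752921, -0.14035434442031178], [0.7144432421196021, -0.010339294962330938], [0.7681334822201242, 0.17371322124618427]]
scene nut 105 [[0.5427597433613882, 0.08006435256954535], [0.5455517837538875, 0.11783164993650928], [0.5505180657752942, 0.16877627068746384]] slope 0.005878957210945551 0.04523620904196596
scene roll 129 [[0.5457732421218161, -0.02687772940868405], [0.5489435447695155, 0.012906948957710511], [0.5538325936133043, 0.06319547740265061]] slope 0.0030732098353213047 0.045212213536459864
scene empty 148 [[0.4895606922314881, -0.13419953747322227], [0.49235203300069236, -0.09406155783955622], [0.49752534765671647, -0.047135420029337814]] slope 0.0402143324008924 0.045115307240739394
tcp rack [0.08   0.5946]
```

```bash
python3 -m crank '[{"claw":-1,"travel":[-0.8,-0.9,0],"twist":-0.89},{"claw":-1,"travel":[-1,-1,0],"twist":0},{"claw":-1,"travel":[-1,-1,0],"twist":0},{"claw":-1,"travel":[-1,-1,0],"twist":0},{"claw":-1,"travel":[-1,-1,0],"twist":0},{"claw":-1,"travel":[-1,-1,0],"twist":0},{"claw":-1,"travel":[-1,-1,0],"twist":0},{"claw":-1,"travel":[-1,-1,0],"twist":0}]' 30
python3 -m crank '[{"claw":-1,"travel":[-1,-1,0],"twist":0},{"claw":-1,"travel":[-1,-1,0],"twist":0},{"claw":-1,"travel":[-1,-1,0],"twist":0},{"claw":-1,"travel":[-1,-1,0],"twist":0},{"claw":-1,"travel":[-1,-1,0],"twist":0},{"claw":-1,"travel":[-1,-1,0],"twist":0},{"claw":-1,"travel":[-1,-1,0],"twist":0},{"claw":-1,"travel":[-1,-1,0],"twist":0}]'
python3 -c "
from h import *
s=env.get_state();print(rk(s['position']),s['orientation'])"
```

```text
time_s: 2.35
position: [0.2799, 0.4059, 0.2314]
orientation: [[-0.994, 0.109, 0.0], [0.109, 0.994, 0.0], [-0.0, 0.0, -1.0]]
ft_force: [-0.2, -0.9, -0.5]
width: 0.001
finger_force: 0.0
time_s: 3.35
position: [0.4215, 0.2294, 0.2314]
orientation: [[-0.994, 0.109, 0.0], [0.109, 0.994, 0.0], [-0.0, 0.0, -1.0]]
ft_force: [-0.3, 0.0, -0.4]
width: -0.0
finger_force: 0.0
[0.39405312 0.27393743] [[-9.94033086e-01  1.09078407e-01  3.52796864e-04]
 [ 1.09078478e-01  9.94033123e-01  1.88370216e-04]
 [-3.30144645e-04  2.25728772e-04 -9.99999920e-01]]
```

```bash
python3 -m crank '[{"claw":-1,"travel":[-0.36,-1,0],"twist":0},{"claw":-1,"travel":[-0.36,-1,0],"twist":0},{"claw":-1,"travel":[-0.36,-1,0],"twist":0},{"claw":-1,"travel":[-0.36,-1,0],"twist":0},{"claw":-1,"travel":[-0.36,-1,0],"twist":0},{"claw":-1,"travel":[-0.36,-1,0],"twist":0},{"claw":-1,"travel":[-0.36,-1,0],"twist":0},{"claw":-1,"travel":[-0.36,-1,0],"twist":0}]'
python3 -m crank '[{"claw":-1,"travel":[0,-1,0.8],"twist":0},{"claw":-1,"travel":[0,-1,0.8],"twist":0},{"claw":-1,"travel":[0,-1,0.8],"twist":0},{"claw":-1,"travel":[0,-1,0.8],"twist":0},{"claw":-1,"travel":[0,-1,0.8],"twist":0},{"claw":-1,"travel":[0,-1,0.8],"twist":0},{"claw":-1,"travel":[0,-1,0.8],"twist":0},{"claw":-1,"travel":[0,-1,0.8],"twist":0}]'
python3 -m crank '[{"claw":-1,"travel":[0,-1,0.8],"twist":0},{"claw":-1,"travel":[0,-1,0.8],"twist":0},{"claw":-1,"travel":[0,-0.15,0.8],"twist":0},{"claw":-1,"travel":[0,0,0.8],"twist":0},{"claw":-1,"travel":[0,0,0.6],"twist":0},{"claw":-1,"travel":[0,0,0.25],"twist":0},{"claw":-1,"travel":[0,0,0],"twist":0},{"claw":-1,"travel":[0,0,0],"twist":0}]'
python3 -c "
from h import *
s=env.get_state();print(rk(s['position']),s['position'],s['time_s'])"
```

```text
time_s: 4.35
position: [0.4609, 0.0641, 0.2314]
orientation: [[-0.994, 0.109, 0.0], [0.109, 0.994, 0.0], [-0.0, 0.0, -1.0]]
ft_force: [0.7, -0.7, -0.2]
width: -0.004
finger_force: 0.0
time_s: 5.35
position: [0.4433, -0.0949, 0.103]
orientation: [[-0.994, 0.109, 0.0], [0.109, 0.994, -0.0], [-0.0, -0.0, -1.0]]
ft_force: [0.0, 0.2, -1.3]
width: -0.0
finger_force: 0.0
time_s: 6.35
position: [0.4391, -0.137, 0.0228]
orientation: [[-0.994, 0.109, 0.001], [0.109, 0.994, -0.0], [-0.001, -0.0, -1.0]]
ft_force: [0.5, 0.0, 0.7]
width: -0.001
finger_force: 0.0
[ 0.45139169 -0.08842571] [ 0.43908214 -0.13704174  0.02277562] 6.35
```

```bash
python3 -m crank '[{"claw":-1,"travel":[-0.5,0,0],"twist":0},{"claw":-1,"travel":[-0.5,0,0],"twist":0},{"claw":-1,"travel":[-0.5,0,0],"twist":0},{"claw":-1,"travel":[-0.5,0,0],"twist":0},{"claw":-1,"travel":[-0.5,0,0],"twist":0},{"claw":-1,"travel":[-0.5,0,0],"twist":0},{"claw":-1,"travel":[-0.4,0,0],"twist":0},{"claw":-1,"travel":[-0.2,0,0],"twist":0}]'
python3 -c "
from h import *
s=env.get_state();print(rk(s['position']),s['position'],s['ft_force'])"
```

```text
time_s: 7.35
position: [0.5106, -0.1449, 0.0221]
orientation: [[-0.994, 0.109, -0.0], [0.109, 0.994, -0.0], [0.0, -0.0, -1.0]]
ft_force: [-2.6, 0.3, 0.5]
width: -0.003
finger_force: 1.3
[ 0.52334461 -0.08845583] [ 0.51060412 -0.14490497  0.02214576] [-2.64300016  0.31353103  0.54380085]
```

Pushing at about 2.6 N (friction). I'll finish in small steps until the force rises.

```bash
python3 -m crank '[{"claw":-1,"travel":[-0.1,0,0],"twist":0},{"claw":-1,"travel":[-0.1,0,0],"twist":0},{"claw":-1,"travel":[-0.1,0,0],"twist":0},{"claw":-1,"travel":[-0.1,0,0],"twist":0},{"claw":-1,"travel":[-0.05,0,0],"twist":0},{"claw":-1,"travel":[-0.05,0,0],"twist":0},{"claw":-1,"travel":[0,0,0],"twist":0},{"claw":-1,"travel":[0,0,0],"twist":0}]'
python3 -c "
from h import *
s=env.get_state();print(rk(s['position']),s['position'],s['ft_force'])"
```

```text
time_s: 8.35
position: [0.5202, -0.1459, 0.0223]
orientation: [[-0.994, 0.109, 0.0], [0.109, 0.994, 0.0], [-0.0, 0.0, -1.0]]
ft_force: [-2.6, -0.3, -1.8]
width: 0.005
finger_force: 1.1
[ 0.53296101 -0.0883608 ] [ 0.52017371 -0.14585741  0.02231928] [-2.59081879 -0.25971    -1.81315301]
```

```bash
python3 -m crank '[{"claw":-1,"travel":[-0.04,0,0],"twist":0},{"claw":-1,"travel":[-0.04,0,0],"twist":0},{"claw":-1,"travel":[-0.04,0,0],"twist":0},{"claw":-1,"travel":[-0.04,0,0],"twist":0},{"claw":-1,"travel":[0,0,0],"twist":0},{"claw":-1,"travel":[0,0,0],"twist":0},{"claw":-1,"travel":[0,0,0],"twist":0},{"claw":-1,"travel":[0,0,0],"twist":0}]'
python3 -c "
from h import *
s=env.get_state();print(rk(s['position']),s['position'],s['ft_force'])"
```

```text
time_s: 9.35
position: [0.5223, -0.1461, 0.0223]
orientation: [[-0.994, 0.109, -0.002], [0.109, 0.994, 0.0], [0.002, 0.0, -1.0]]
ft_force: [-5.9, -0.2, 3.0]
width: 0.003
finger_force: 3.1
[ 0.53507279 -0.08836739] [ 0.52227222 -0.14609386  0.02232522] [-5.8560772  -0.15430257  3.03547281]
```

```bash
python3 -m crank '[{"claw":-1,"travel":[-0.04,0,0],"twist":0},{"claw":-1,"travel":[-0.04,0,0],"twist":0},{"claw":-1,"travel":[-0.04,0,0],"twist":0},{"claw":-1,"travel":[0,0,0],"twist":0},{"claw":-1,"travel":[0,0,0],"twist":0},{"claw":-1,"travel":[0,0,0],"twist":0},{"claw":-1,"travel":[0,0,0],"twist":0},{"claw":-1,"travel":[0,0,0],"twist":0}]'
python3 -c "
from h import *
s=env.get_state();print(rk(s['position']),s['position'],s['ft_force'])"
```

```text
time_s: 10.35
position: [0.5222, -0.1461, 0.022]
orientation: [[-0.994, 0.109, -0.006], [0.109, 0.994, 0.001], [0.006, -0.0, -1.0]]
ft_force: [-12.1, 0.9, 9.4]
width: -0.0
finger_force: 6.3
[ 0.53503994 -0.08833804] [ 0.52224276 -0.14606112  0.0220431 ] [-12.14849916   0.87852521   9.37025973]
```

```bash
python3 -m crank '[{"claw":-1,"travel":[0.5,0,0],"twist":0},{"claw":-1,"travel":[1,0,0],"twist":0},{"claw":-1,"travel":[0,0,-1],"twist":0},{"claw":-1,"travel":[0,0,-1],"twist":0},{"claw":-1,"travel":[0,1,-1],"twist":0},{"claw":-1,"travel":[0,1,0],"twist":0},{"claw":-1,"travel":[0,1,0],"twist":0},{"claw":-1,"travel":[0,1,0],"twist":0}]'
python3 -m crank '[{"claw":-1,"travel":[-0.5,1,0],"twist":0},{"claw":-1,"travel":[-0.5,1,0],"twist":0},{"claw":-1,"travel":[-0.5,1,0],"twist":0},{"claw":-1,"travel":[-0.5,1,0],"twist":0},{"claw":-1,"travel":[-0.5,1,0],"twist":0},{"claw":-1,"travel":[-0.5,1,0],"twist":0},{"claw":-1,"travel":[-0.4,0.75,0],"twist":0},{"claw":-1,"travel":[0,0,0],"twist":0}]'
python3 - <<'E'
from h import *
s=env.get_state();print(rk(s['position']),s['position'],s['ft_force'])
c=env.capture("top");X=cloud(c).reshape(-1,3);r=rk(X);z=X[:,2]
for t,y in(("nut",.128),("roll",.02),("empty",-.088)):
    m=(z>.036)&(z<.052)&(r[:,0]>.42)&(r[:,0]<.6)&(abs(r[:,1]-y)<.052)
    print(t,m.sum(),np.percentile(r[m],[3,50,97],axis=0).tolist())
c=env.capture("scene");cv2.imwrite("pics/s1.png",cv2.resize(c["img"][180:360,240:440],None,fx=3,fy=3)[:,:,::-1])
E
```

```text
time_s: 11.35
position: [0.5061, -0.0631, 0.0831]
orientation: [[-0.994, 0.109, 0.003], [0.109, 0.994, 0.0], [-0.003, 0.0, -1.0]]
ft_force: [0.8, -0.8, -0.8]
width: 0.001
finger_force: 0.0
time_s: 12.35
position: [0.5877, 0.0641, 0.0822]
orientation: [[-0.994, 0.108, 0.0], [0.108, 0.994, -0.0], [-0.0, -0.0, -1.0]]
ft_force: [-1.2, 0.1, -0.8]
width: 0.002
finger_force: 0.0
[0.57719086 0.12767394] [0.5876597  0.06407812 0.08218425] [-1.23806938  0.13582328 -0.79077126]Traceback (most recent call last):
  File "<stdin>", line 6, in <module>
    return _quantile_unchecked(
        a, q, axis, out, overwrite_input, method, keepdims, weights)
    return _ureduce(a,
                    func=_quantile_ureduce_func,
    ...<5 lines>...
                    overwrite_input=overwrite_input,
                    method=method)
    r = func(a, **kwargs)
    result = _quantile(arr,
                       quantiles=q,
    ...<2 lines>...
                       out=out,
                       weights=wgt)
    slices_having_nans = np.isnan(arr[-1, ...])
                                  ~~~^^^^^^^^^
IndexError: index -1 is out of bounds for axis 0 with size 0
```

```bash
cat >> h.py <<'E'
def lips(n):
    c=env.capture(n);X=cloud(c).reshape(-1,3);r=rk(X);z=X[:,2]
    for t,y in(("nut",.128),("roll",.02),("empty",-.088)):
        m=(z>.036)&(z<.052)&(r[:,0]>.42)&(r[:,0]<.6)&(abs(r[:,1]-y)<.052)
        print(n,t,m.sum(),np.percentile(r[m],[3,50,97],axis=0).round(4).tolist() if m.any() else '')
    return c
E
python3 - <<'E'
from h import *
lips("top");c=lips("scene");cv2.imwrite("pics/s1.png",cv2.resize(c["img"][180:360,240:440],None,fx=3,fy=3)[:,:,::-1])
E
```

```text
top nut 0 
top roll 158 [[0.5449, -0.0213], [0.5485, 0.0211], [0.5526, 0.0638]]
top empty 165 [[0.5447, -0.1298], [0.5482, -0.0858], [0.5526, -0.0431]]
scene nut 111 [[0.542, 0.0817], [0.5452, 0.125], [0.5504, 0.1682]]
scene roll 127 [[0.5458, -0.0258], [0.5491, 0.0156], [0.5545, 0.0616]]
scene empty 147 [[0.5454, -0.1348], [0.5484, -0.0944], [0.5534, -0.0471]]
```

View pics/s1.png

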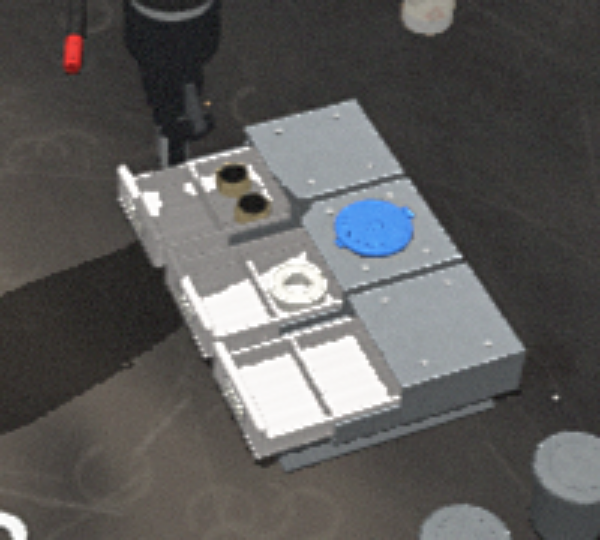

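The empty tray is now level with the roll tray (its lip runs along ~(240,400) in the crop). The fingertip hangs over the nut tray's pocket at ~(172,165). Next: descend and draw.

```bash
python3 -m crank '[{"claw":-1,"travel":[0,0,0.8],"twist":0},{"claw":-1,"travel":[0,0,0.8],"twist":0},{"claw":-1,"travel":[0,0,0.8],"twist":0},{"claw":-1,"travel":[0,0,0.5],"twist":0},{"claw":-1,"travel":[0,0,0],"twist":0},{"claw":-1,"travel":[0.4,0,0],"twist":0},{"claw":-1,"travel":[0.4,0,0],"twist":0},{"claw":-1,"travel":[0.3,0,0],"twist":0}]'
python3 -c "
from h import *
s=env.get_state();print(rk(s['position']),s['position'],s['ft_force'])"
```

```text
time_s: 13.5
position: [0.5654, 0.0655, 0.0249]
orientation: [[-0.994, 0.109, 0.002], [0.109, 0.994, -0.0], [-0.002, 0.0, -1.0]]
ft_force: [2.6, -0.9, -2.2]
width: -0.006
finger_force: 1.3
[0.5549283 0.1266926] [0.56542262 0.06552627 0.02494268] [ 2.61700788 -0.93429811 -2.15137377]
```

```bash
python3 -m crank '[{"claw":-1,"travel":[0.5,0,0],"twist":0},{"claw":-1,"travel":[0.5,0,0],"twist":0},{"claw":-1,"travel":[0.5,0,0],"twist":0},{"claw":-1,"travel":[0.5,0,0],"twist":0},{"claw":-1,"travel":[0.5,0,0],"twist":0},{"claw":-1,"travel":[0.5,0,0],"twist":0},{"claw":-1,"travel":[0.4,0,0],"twist":0},{"claw":-1,"travel":[0.1,0,0],"twist":0}]'
python3 -m crank '[{"claw":-1,"travel":[0.1,0,0],"twist":0},{"claw":-1,"travel":[0.1,0,0],"twist":0},{"claw":-1,"travel":[0.05,0,0],"twist":0},{"claw":-1,"travel":[0.05,0,0],"twist":0},{"claw":-1,"travel":[0.05,0,0],"twist":0},{"claw":-1,"travel":[0.05,0,0],"twist":0},{"claw":-1,"travel":[0,0,0],"twist":0},{"claw":-1,"travel":[0,0,0],"twist":0}]'
python3 -c "
from h import *
s=env.get_state();print(rk(s['position']),s['position'],s['ft_force'])"
```

```text
time_s: 14.5
position: [0.4945, 0.0731, 0.0241]
orientation: [[-0.994, 0.109, -0.001], [0.109, 0.994, -0.0], [0.001, -0.0, -1.0]]
ft_force: [2.6, 0.3, -1.0]
width: -0.002
finger_force: 1.3
time_s: 15.5
position: [0.4872, 0.0739, 0.0242]
orientation: [[-0.994, 0.109, -0.0], [0.109, 0.994, -0.0], [0.0, -0.0, -1.0]]
ft_force: [2.1, -0.3, -1.4]
width: -0.001
finger_force: 0.8
[0.4762848 0.1264808] [0.4872235  0.0738774  0.02424133] [ 2.06311115 -0.34957807 -1.37590167]
```

```bash
python3 -m crank '[{"claw":-1,"travel":[0.05,0,0],"twist":0},{"claw":-1,"travel":[0.05,0,0],"twist":0},{"claw":-1,"travel":[0.05,0,0],"twist":0},{"claw":-1,"travel":[0.05,0,0],"twist":0},{"claw":-1,"travel":[0.05,0,0],"twist":0},{"claw":-1,"travel":[0,0,0],"twist":0},{"claw":-1,"travel":[0,0,0],"twist":0},{"claw":-1,"travel":[0,0,0],"twist":0}]'
python3 -c "
from h import *
s=env.get_state();print(rk(s['position']),s['position'],s['ft_force'])"
```

```text
time_s: 16.5
position: [0.4862, 0.0742, 0.025]
orientation: [[-0.994, 0.11, 0.006], [0.11, 0.994, -0.001], [-0.006, -0.0, -1.0]]
ft_force: [11.0, -3.4, -8.9]
width: 0.002
finger_force: 5.5
[0.4752657  0.12664613] [0.48622845 0.0741527  0.02503522] [11.02901814 -3.40537472 -8.9086939 ]
```

Force rose with no motion, so it's at the stop. Now unhook and lift clear.

```bash
python3 -m crank '[{"claw":-1,"travel":[-0.4,0,0],"twist":0},{"claw":-1,"travel":[-0.5,0,0],"twist":0},{"claw":-1,"travel":[0,0,0],"twist":0},{"claw":-1,"travel":[0,0,-0.8],"twist":0},{"claw":-1,"travel":[0,0,-1],"twist":0},{"claw":-1,"travel":[0,0,-1],"twist":0},{"claw":-1,"travel":[0,0,-1],"twist":0},{"claw":-1,"travel":[0,0,-1],"twist":0}]'
python3 -m crank '[{"claw":-1,"travel":[0,1,-1],"twist":0},{"claw":-1,"travel":[0,1,-1],"twist":0},{"claw":-1,"travel":[0,1,0],"twist":0},{"claw":-1,"travel":[0,1,0],"twist":0},{"claw":-1,"travel":[0,1,0],"twist":0},{"claw":-1,"travel":[0,1,0],"twist":0},{"claw":-1,"travel":[0,1,0],"twist":0},{"claw":-1,"travel":[0,1,0],"twist":0}]'
python3 - <<'E'
from h import *
c=lips("top");lips("scene");cv2.imwrite("pics/t2.png",cv2.resize(c["img"][130:330,150:520],None,fx=2,fy=2)[:,:,::-1])
s=env.get_state();print(rk(s['position']),s['position'],s['ft_force'])
E
```

```text
time_s: 17.5
position: [0.5001, 0.0726, 0.122]
orientation: [[-0.994, 0.109, 0.0], [0.109, 0.994, 0.0], [-0.0, 0.0, -1.0]]
ft_force: [0.7, 0.3, 0.1]
width: 0.001
finger_force: 0.0
time_s: 18.5
position: [0.5179, 0.2329, 0.1601]
orientation: [[-0.994, 0.109, -0.0], [0.109, 0.994, -0.0], [0.0, -0.0, -1.0]]
ft_force: [0.4, 0.5, -0.3]
width: -0.004
finger_force: 0.0
top nut 156 [[0.4552, 0.0857], [0.4592, 0.1296], [0.4629, 0.1723]]
top roll 153 [[0.545, -0.0215], [0.5485, 0.0206], [0.5526, 0.0638]]
top empty 162 [[0.5448, -0.1298], [0.5484, -0.0857], [0.5525, -0.0435]]
scene nut 112 [[0.4562, 0.0805], [0.4594, 0.1212], [0.4643, 0.1668]]
scene roll 129 [[0.5455, -0.0268], [0.5487, 0.015], [0.5539, 0.061]]
scene empty 148 [[0.5455, -0.1343], [0.5484, -0.092], [0.5538, -0.0474]]
[0.48964693 0.28882278] [0.51817987 0.23379979 0.16011656] [-0.44706875  0.02226536 -0.12569978]
```

View pics/t2.png

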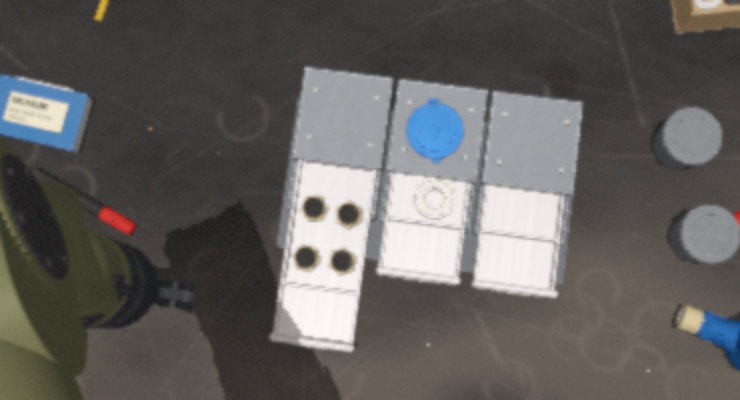

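The nut tray is out 89 mm with all four nuts in view (crop ~(313,207) to (342,260)). The other two trays are shut, the lid is undisturbed and the arm is clear.

```bash
python3 -c "
from rig import env
print(env.sign_off())"
```

```text
the job is handed in; nothing more can be done
None
```

The job is handed in: the empty tray was pushed fully home first, then the nut tray was hooked and drawn out about 89 mm to its stop, all four nuts show in the top view, the roll tray stayed shut, and the arm finished clear at 18.5 s.

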